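# Park the soap dish under the toiletries shelf

## Task

Slide the white soap dish, with its soap still on it, between the toiletries and in under the low wooden shelf, centred and square to the shelf, until it rests against the sprung rubber buffer hidden at the back and stays pressed lightly against it. The buffer's depth has to be felt: press it in a little but do not ram it to the end of its spring, and leave the bottle, the tumbler and the jar standing where they are.

Things in the scene. Friction and masses are not known exactly. Their poses are not given: they have to be found in the camera images.
- shelf: Low fixed shelf: dark wooden board 200 (x) x 440 (y) x 18 mm, underside 95 mm above the counter, on thin brass legs at y = +-205 mm; a brass strip on top marks its middle line (y = 0). Origin: on the counter below the middle of the front lip; +x runs in under the board, away from the robot; z up. A vertical gripper's body would hit it: tilt the fingers about 45 degrees
- bay (a point): Point under the shelf on its middle line, 85 mm in from the lip, 17 mm up: the nearest place where the face of the sprung rubber buffer (44 mm wide, 8 to 26 mm above the counter, facing the robot) can be. The true face lies 0 to 35 mm farther in (+x), different each time, not reported: feel for it. It yields 1 mm per newton for 10 mm, then is solid. Axes as the shelf's
- dish: White glazed soap dish, a loose solid slab 100 (x) x 110 (y) mm, 30 mm high including a raised rim (6 mm wide, 6 mm high) around its top; about 0.4 kg, too wide to grasp. Origin: centre of its underside; x along the 100 mm side, z up. It starts in front of the shelf with its +x side roughly facing it, off the middle line and askew
- soap: Pale green bar of soap 46 (x) x 75 (y) x 22 mm, lying loose on the dish inside the rim. Origin: centre of its underside, 24 mm above the counter
- tumbler: Terracotta tumbler, 66 mm across, 95 mm high, standing loose; origin: centre of its underside. Leave alone
- jar: Amber glass jar with a brass cap, 56 mm across, 60 mm high, standing loose; origin: centre of its underside. Leave alone
- bottle: Black pump bottle, 60 mm across, 160 mm high, standing loose; origin: centre of its underside. Leave alone. Bottle, tumbler and jar take in any order three places: either side of the way in, just before the shelf's lip about 145 mm off the middle line, and one farther out to the left
Not all that is in view belongs to the job. What is meant by the dish is not yellow, and is the smaller of those in its own colour.

How it is judged (in metres and radians):
At the end, for the whole second after the job is handed in: The dish rests flat and still under the shelf, pressed against the buffer with more than 0.3 N, its centre within 15 mm of the shelf's middle line and turned less than 0.15 rad from the shelf, the soap lying flat in it within 35 mm of its centre (contact force between dish and shelf above 0.3 N and x of dish in the frame of shelf above 0.03 m and y of dish in the frame of shelf between -0.015 and 0.015 m and angle between the x axis of dish and the x axis of shelf, either way round below 0.15 rad and angle between dish's own z axis and vertical below 0.05 rad and horizontal distance between soap and dish below 0.035 m and z of soap in the frame of dish below 0.03 m and linear speed of dish below 0.005 m/s); the robot touches nothing.
It fails at once if the dish is rammed against the buffer or shelf (over 14 N; the buffer reaches the end of its spring at 10 N) (contact force between dish and shelf above 14 N).
It fails at once if the soap leaves the dish (horizontal distance between soap and dish above 0.06 m).
It fails at once if the bottle, tumbler or jar is moved more than 20 mm or tipped (distance of any of bottle, tumbler, jar from where it was at the start of the episode above 0.02 m or angle between any of bottle, tumbler, jar's own z axis and vertical above 0.3 rad).
It also fails if it takes over 72 s, if anything falls off the work surface, if the arm or the gripper's body presses on something with over 40 N, if the wrist force passes 120 N, or if a joint passes its speed limit or range.

## Robot

A 6-joint arm with a two-finger parallel gripper is mounted at the origin on the work surface. World frame = base frame: x ahead of the robot, y to its left, z up, the work surface at z = 0. Lengths are in m, angles in degrees, forces in N, time in s.
With the tool pointing down it reaches from about 0.35 to 0.875 m from the base axis. Payload 4.2 kg.
Tool frame: the origin (TCP) lies midway between the tips of the shut fingers; the grasp point (between the pads) lies 19 mm behind it (grasp_offset is the distance from the TCP to the grasp point, in m); z points along the fingers, y is the line along which they close (so a half turn about z gives the same grasp; the last joint's range is limited). The gripper opens to 87 mm and grips with 3 to 60 N. Pads are 19 mm wide; open, the fingers measure 117 mm over their backs; the gripper's body (75 mm by 190 mm) begins 51 mm behind the grasp point.
Start: joints at [89.588, 22.042, 0.453, 0, -68.411, -14.817], TCP at [0.164, 0.603, 0.223] pointing down, gripper open.
Joint ranges: [-179.83, 179.83], [-69.29, 118.12], [-61.27, 80.66], [-181.25, 117.63], [-171.15, -9.14], [-177.46, 177.46]. Speed limits (degrees/s): [159.86, 159.86, 180, 180, 180, 180].

## Interface

Orientations are given as [roll, pitch, yaw] about the fixed x, y, z axes, in that order (R = Rz(yaw) Ry(pitch) Rx(roll)).
In Python, from bench import move_to, movel, movej, gripper_to, hold, ik, observe, camera, IKError, sign_off, grasp_offset gives the robot as it stands. The module is installed in compiled form; this text tells all that it offers. Calls block until the motion is done:
- move_to(position, orientation): joint-space move of the TCP to a pose.
- movel(position, feed=0.15, frame=None, f_stop=None): straight line of the TCP; frame=None keeps the orientation; feed is the mean speed in m/s. With f_stop (N) it stops when the force on the tool has changed by that much, and returns True; else False.
- movej(angles): joint-space move.
- gripper_to(opening, grip_force=None): opening from 0.0 (shut) to 1.0 (fully open); grip_force is the grip in N (None keeps the last); returns when the fingers have stopped.
- hold(seconds).
- ik(position, orientation): joint angles nearest the present ones, or None.
- observe(): the state.
- camera(name): name is "side" or "top"; returns a dict with "color" (384x512x3 uint8, blue, green, red), "mtx" (3x3 intrinsics, pixels), "k1" (the pictures are not rectified: a ray, as slopes to the right and down, at radius r is drawn at 1 + k1 r^2 times it, then the intrinsics apply), "eye" and "orientation" of the camera in the world. Camera axes: x right, y down, z forward; pixel columns grow to the right and rows downward; lengths in m; the calibration is good to about 2 mm. A picture is of the moment at which its call begins. There is no depth.
A pose or a line that the arm cannot do raises IKError and nothing moves.
- sign_off(): hands the job in; it is judged then, once.
The state is a dict: "time_s": time; "joint_positions": joint angles; "dq": joint speeds; "effort": joint torques, N m; "eef_pos": TCP position; "eef_rot": TCP orientation; "wrist_force": force on the tool from outside, world axes, zero at the start; "moment": the same for the moment, N m; "opening": opening from 0.0 (shut) to 1.0 (fully open); "grip_force": force on a finger pad.
Only numpy, scipy, OpenCV 4.12 (cv2) and the standard library are available. Lean on these libraries where they do the work, as an engineer would, in place of code of your own. Each camera call takes 0.05 s, during which the arm holds its last target. There are 200 camera calls.

## Working session

There is one attempt and no reset: what is moved stays moved. The work goes in short steps, each a Python script; the robot and the scene stay as the last script left them, time stands still between calls to the robot, and variables do not carry over. Pictures are saved under pics/ and viewed, at most 11 in all, crops included, and the job is handed in when it is done.

```bash
mkdir -p pics; python3 - <<'E'
from bench import *
import cv2
for n in("top","side"):
    c=camera(n); cv2.imwrite(f"pics/{n}0.png",c["color"]); print(n,c["mtx"],c["k1"],c["eye"],c["orientation"])
s=observe();print(s["time_s"],s["eef_pos"],s["eef_rot"],grasp_offset)
E
```

```text
top [[405.38776361   0.         251.50691824]
 [  0.         405.38776361 190.44651355]
 [  0.           0.           1.        ]] 0.018376789682757393 [0.43195547 0.08570145 0.91695741] [-1.72194339e+02  7.53902917e-02 -8.89642950e+01]
side [[406.50251563   0.         254.71778849]
 [  0.         406.50251563 186.95040287]
 [  0.           0.           1.        ]] -0.09810545005972095 [ 0.09072091 -0.39914137  0.61032558] [-1.31829377e+02  9.89371283e-02 -4.22773320e+01]
0.1 [0.16402449 0.6025178  0.22155326] [ 1.79883313e+02 -8.19310157e-03 -1.52373902e+01] 0.0187
```

View pics/top0.png

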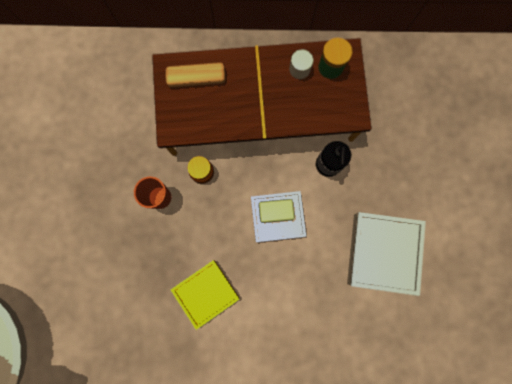

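View pics/side0.png

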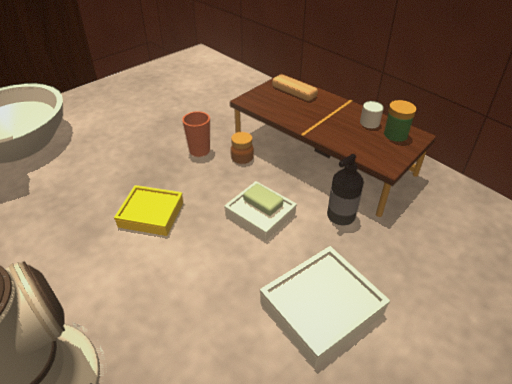

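Top view: there are three dish-like slabs. The small white one with soap is at (278,217), the large white tray at (388,253), and the yellow one at (205,294). The one meant is at (278,217): it isn't yellow, it's the smaller of the two white ones, and it carries the soap. The bottle is at (333,158), the jar at (200,168) and the tumbler at (152,193). The shelf's brass strip runs from (258,46) to (264,138).

```bash
cat > h.py <<'E'
import numpy as np, cv2
from scipy.spatial.transform import Rotation as R
from bench import *
def ray(c,uv,z):
    "pixels -> world points on plane z"
    K=c["mtx"]; uv=np.atleast_2d(np.asarray(uv,float))
    d=np.c_[(uv[:,0]-K[0,2])/K[0,0],(uv[:,1]-K[1,2])/K[1,1]]; u=d.copy()
    for _ in range(10): u=d/(1+c["k1"]*(u**2).sum(1,keepdims=True))
    w=R.from_euler("xyz",c["orientation"],degrees=True).apply(np.c_[u,np.ones(len(u))])
    e=np.array(c["eye"]); return e+w*((z-e[2])/w[:,2])[:,None]
def blob(m,near):
    cs,_=cv2.findContours(m.astype(np.uint8),cv2.RETR_EXTERNAL,cv2.CHAIN_APPROX_NONE)
    cs=[k for k in cs if cv2.contourArea(k)>60]
    return min(cs,key=lambda k:np.hypot(*(k[:,0].mean(0)-near)))[:,0]
def rect(P):
    (c,s,_)=r=cv2.minAreaRect((P[:,:2]*1000).astype(np.float32))
    return np.array(c)/1000,s,cv2.boxPoints(r)/1000
def dish(c,near):
    hsv=cv2.cvtColor(c["color"],cv2.COLOR_BGR2HSV)
    m=(hsv[...,1]<60)&(hsv[...,2]>135)
    return m,blob(m,near)
E
python3 - <<'E'
from h import *
c=camera("top");im=c["color"];hsv=cv2.cvtColor(im,cv2.COLOR_BGR2HSV)
for p in [(260,200),(278,217),(296,230),(388,253),(230,120),(262,100),(335,155),(200,168),(165,195),(230,200)]: print(p,hsv[p[1],p[0]])
m,b=dish(c,(278,217)); ctr,s,box=rect(ray(c,b,.03)); print("dish",ctr,s,box.round(4).tolist())
m2=((hsv[...,0]>22)&(hsv[...,0]<50)&(hsv[...,1]>90)&(hsv[...,2]>100)); b2=blob(m2,(278,211));print("soap",rect(ray(c,b2,.046)))
# brass strip
st=(hsv[...,0]>15)&(hsv[...,0]<32)&(hsv[...,1]>120)&(hsv[...,2]>110)
b3=blob(st,(262,92));print("strip px",b3.min(0),b3.max(0)); print("strip",rect(ray(c,b3,.113)))
bd=((hsv[...,2]<90)|st)&(hsv[...,1]>90); bd[:36]=0
b4=blob(bd,(262,92)); r4=rect(ray(c,b4,.113)); print("board",r4)
v=im.copy()
for q in(b,b2,b3,b4): cv2.drawContours(v,[q.reshape(-1,1,2)],-1,(255,0,255),1)
v=cv2.resize(v[30:260,130:380],None,fx=2.6,fy=2.6,interpolation=cv2.INTER_NEAREST); cv2.imwrite("pics/crop1.png",v)
E
```

```text
(260, 200) [110  28 198]
(278, 217) [ 34  81 189]
(296, 230) [100  12 193]
(388, 253) [ 42  27 188]
(230, 120) [ 11 222  78]
(262, 100) [ 21 207 155]
(335, 155) [150  51   5]
(200, 168) [ 26 198 185]
(165, 195) [  9 215  90]
(230, 200) [ 16  89 157]
dish [0.49855075 0.03037616] (102.58355712890625, 112.92137145996094) [[0.44020000100135803, 0.0794999971985817], [0.4551999866962433, -0.03240000084042549], [0.5569000244140625, -0.018799999728798866], [0.5418999791145325, 0.09309999644756317]]
soap (array([0.50798889, 0.03434   ]), (44.12696075439453, 72.55955505371094), array([[ 0.4821058 ,  0.06800132],
       [ 0.4900075 , -0.0041267 ],
       [ 0.53387195,  0.00067867],
       [ 0.52597034,  0.07280669]], dtype=float32))
strip px [255  45] [265 137]
strip (array([0.75154266, 0.07490527]), (199.3604736328125, 8.006404876708984), array([[0.6519641 , 0.06888131],
       [0.65276784, 0.06091535],
       [0.8511212 , 0.08092922],
       [0.8503175 , 0.08889518]], dtype=float32))
board (array([0.71059937, 0.06977118]), (282.05584716796875, 440.5809326171875), array([[ 0.54378283,  0.2712383 ],
       [ 0.5974613 , -0.16606042],
       [ 0.8774159 , -0.13169596],
       [ 0.82373744,  0.3056028 ]], dtype=float32))
```

View pics/crop1.png

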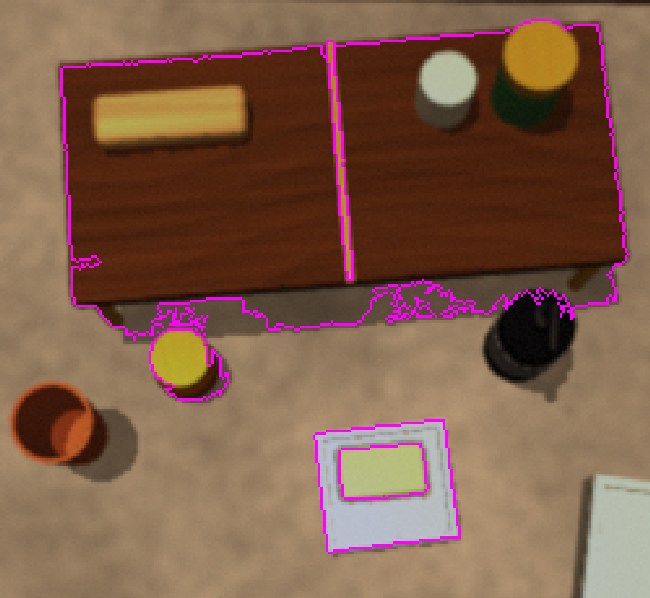

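The crop confirms it: a small white slab with the green soap on it, measuring 102.6×112.9 mm against 100×110 expected. The strip is 199 mm long against 200, so the shelf yaw is about 5.8° with the lip at (0.652, 0.065). In the shelf frame the dish is at about (−156, −19) mm and askew by 2°. Next I check the neighbours' positions, then whether the path can be reached.

```bash
cat >> h.py <<'E'
L=np.array([.6524,.0649]); YAW=np.degrees(np.arctan2(.0200,.1984))
_y=np.radians(YAW); M=np.array([[np.cos(_y),-np.sin(_y)],[np.sin(_y),np.cos(_y)]])
toS=lambda p:(np.asarray(p)[...,:2]-L)@M
toW=lambda x,y,z:[*(L+M@[x,y]),z]
def ori(tilt,yaw=YAW):
    "fingers forward(+shelf x) and down, tilt deg from vertical, tool y along shelf y"
    t=np.radians(tilt); z=np.array([np.sin(t),0,-np.cos(t)]); y=np.array([0,1.,0])
    m=np.c_[np.cross(y,z),y,z]
    return m, yaw
def eul(tilt,yaw=YAW,flip=False):
    m,_=ori(tilt); r=R.from_euler("z",yaw,degrees=True)*R.from_matrix(m)
    if flip: r=r*R.from_euler("z",180,degrees=True)
    return r.as_euler("xyz",degrees=True)
def where(c,near):
    _,b=dish(c,near); ctr,s,box=rect(ray(c,b,.03)); e=toS(box)
    d=[e[(i+1)%4]-e[i] for i in range(4)]; d=max(d,key=lambda v:v[0])
    return toS(ctr),s,np.degrees(np.arctan2(d[1],d[0]))
E
python3 - <<'E'
from h import *
t=camera("top");s=camera("side")
print("dish in shelf",where(t,(278,217)))
print("jar",toS(ray(t,(200,168),.06)),toS(ray(s,(242,138),.06)))
print("tumbler",toS(ray(t,(152,191),.095)),toS(ray(s,(197,119),.095)))
print("bottle base, side",toS(ray(s,(343,212),0)),"top mid",toS(ray(t,(333,158),.1)))
q0=observe()["joint_positions"]
for tilt in(45,50,55):
  for f in(0,1):
    print(tilt,f,[None if (q:=ik(toW(x,0,z),eul(tilt,flip=f))) is None else np.round(q).tolist() for x,z in((-.26,.2),(-.26,.013),(-.1,.013),(.03,.013))])
E
```

```text
dish in shelf (array([-0.15679428, -0.01893977]), (102.35768127441406, 112.759765625), np.float64(1.6967401377024716))
jar [[-0.04240811  0.14059733]] [[-0.04054189  0.14409564]]
tumbler [[-0.08922122  0.2374617 ]] [[-0.09027167  0.24169183]]
bottle base, side [[-0.03354246 -0.14080044]] top mid [[-0.05230337 -0.13771851]]
45 0 [None, None, [-17.0, 28.0, -44.0, -145.0, -29.0, 75.0], [-6.0, 32.0, -19.0, -125.0, -10.0, 44.0]]
45 1 [None, None, [-17.0, 28.0, -44.0, -145.0, -29.0, -105.0], [-6.0, 32.0, -19.0, -125.0, -10.0, -136.0]]
50 0 [None, None, [-20.0, 32.0, -49.0, -150.0, -42.0, 84.0], [-12.0, 35.0, -29.0, -148.0, -26.0, 72.0]]
50 1 [None, None, [-20.0, 32.0, -49.0, -150.0, -42.0, -96.0], [-12.0, 35.0, -29.0, -148.0, -26.0, -108.0]]
55 0 [None, None, [-22.0, 37.0, -52.0, -152.0, -54.0, 90.0], [-14.0, 37.0, -34.0, -154.0, -38.0, 80.0]]
55 1 [None, None, [-22.0, 37.0, -52.0, -152.0, -54.0, -90.0], [-14.0, 37.0, -34.0, -154.0, -38.0, -100.0]]
```

```bash
python3 - <<'E'
from h import *
print("tcp x(shelf): feasible tilts at z .014 (y=0) -> j4,j5")
for x in(-.25,-.22,-.18,-.14,-.1,-.06,-.02,.03):
  print(x,[(t,*np.round(q[3:5]).astype(int)) for t in range(0,65,10) if (q:=ik(toW(x,0,.014),eul(t))) is not None],
   "yawed+tilt45:",[y for y in(-40,-30,-20,-10,10,20,30,40) if ik(toW(x,0,.014),eul(45,YAW+y)) is not None])
E
```

```text
tcp x(shelf): feasible tilts at z .014 (y=0) -> j4,j5
-0.25 [(0, np.int64(0), np.int64(-27)), (40, np.int64(-138), np.int64(-34))] yawed+tilt45: [10, 20, 30, 40]
-0.22 [(0, np.int64(0), np.int64(-29)), (40, np.int64(-138), np.int64(-29))] yawed+tilt45: [10, 20, 30, 40]
-0.18 [(0, np.int64(0), np.int64(-32)), (10, np.int64(16), np.int64(-13)), (40, np.int64(-137), np.int64(-24)), (50, np.int64(-148), np.int64(-55))] yawed+tilt45: [10, 20, 30, 40]
-0.14 [(0, np.int64(0), np.int64(-35)), (10, np.int64(12), np.int64(-17)), (40, np.int64(-134), np.int64(-18)), (50, np.int64(-149), np.int64(-47)), (60, np.int64(-150), np.int64(-76))] yawed+tilt45: [-10, 10, 20, 30, 40]
-0.1 [(0, np.int64(0), np.int64(-38)), (10, np.int64(9), np.int64(-21)), (40, np.int64(-125), np.int64(-12)), (50, np.int64(-150), np.int64(-42)), (60, np.int64(-152), np.int64(-67))] yawed+tilt45: [-10, 10, 20, 30, 40]
-0.06 [(0, np.int64(0), np.int64(-41)), (10, np.int64(7), np.int64(-24)), (50, np.int64(-150), np.int64(-36)), (60, np.int64(-154), np.int64(-60))] yawed+tilt45: [-10, 10, 20, 30, 40]
-0.02 [(0, np.int64(0), np.int64(-44)), (10, np.int64(6), np.int64(-27)), (50, np.int64(-150), np.int64(-32)), (60, np.int64(-155), np.int64(-54))] yawed+tilt45: [-10, 10, 20, 30, 40]
0.03 [(0, np.int64(0), np.int64(-48)), (10, np.int64(5), np.int64(-32)), (50, np.int64(-148), np.int64(-26)), (60, np.int64(-156), np.int64(-48))] yawed+tilt45: [-10, 10, 20, 30, 40]
```

```bash
python3 - <<'E'
from h import *
o=eul(0); gripper_to(.6)
move_to(toW(-.243,-.019,.17),o); movel(toW(-.243,-.019,.014),.12)
f0=np.array(observe()["wrist_force"])
print("contact",movel(toW(-.205,-.018,.014),.03,f_stop=1.0),toS(observe()["eef_pos"]))
for x,y in((-.19,-.0165),(-.155,-.0105),(-.121,-.004)):
    movel(toW(x,y,.014),.05); s=observe(); print(s["time_s"],toS(s["eef_pos"]),np.round((np.array(s["wrist_force"])-f0),2))
p=s["eef_pos"];movel(toW(-.15,-.004,.014),.1);movel(toW(-.15,-.004,.17),.15)
c=camera("top");cv2.imwrite("pics/top1.png",c["color"])
for n in((270,190),(265,175)): print(where(c,n))
print(observe()["time_s"])
E
```

```text
contact True [-0.21888619 -0.01840046]
6.4083 [-0.18877425 -0.01622446] [ 0.01  0.61 -0.19]
7.2667 [-0.154104   -0.01022455] [ 0.22 -0.19  0.05]
8.1083 [-0.12006353 -0.00372678] [-0.99 -0.25  0.04]
(array([-0.01455146,  0.03315904]), (17.749710083007812, 37.90717697143555), np.float64(17.470860401448057))
(array([-0.01455146,  0.03315904]), (17.749710083007812, 37.90717697143555), np.float64(17.470860401448057))
9.7917
```

View pics/top1.png

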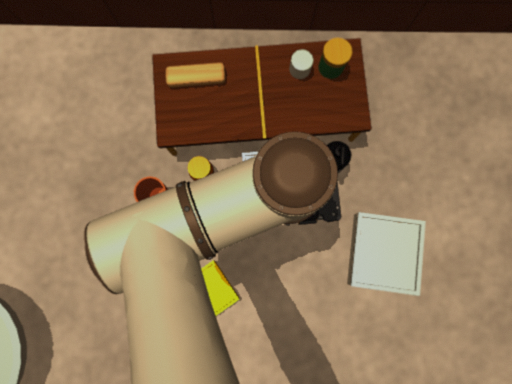

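The dish moved but the arm hides it. I raise the arm and swing to the tilted posture, which is needed anyway, then look again.

```bash
python3 - <<'E'
from h import *
movel(toW(-.2,0,.32),.25)
for z in(.3,.2,.1,.014):
  print(z,[(x,t,np.round(q).tolist()) for x in(-.2,-.16,-.14) for t in(50,55) if (q:=ik(toW(x,-.01,z),eul(t))) is not None])
def go(x,z,t):
    q=ik(toW(x,-.01,z),eul(t))
    if q is None: return False
    movej(q); return True
print(any(go(x,z,50) for x,z in((-.2,.3),(-.16,.3),(-.16,.2))),toS(observe()["eef_pos"]))
for n in("top","side"):
    c=camera(n);cv2.imwrite(f"pics/{n}2.png",c["color"])
print(observe()["time_s"])
v=np.hstack([cv2.imread("pics/top2.png")[30:330,100:440],cv2.imread("pics/side2.png")[30:330,100:440]]);cv2.imwrite("pics/both2.png",v)
E
```

```text
0.3 []
0.2 []
0.1 [(-0.2, 50, [-19.0, 8.0, -47.0, -122.0, -22.0, 50.0]), (-0.2, 55, [-28.0, 13.0, -55.0, -132.0, -38.0, 70.0]), (-0.16, 50, [-16.0, 11.0, -43.0, -124.0, -20.0, 50.0]), (-0.16, 55, [-24.0, 15.0, -51.0, -135.0, -35.0, 69.0]), (-0.14, 50, [-15.0, 12.0, -41.0, -124.0, -19.0, 49.0]), (-0.14, 55, [-22.0, 16.0, -48.0, -136.0, -34.0, 68.0])]
0.014 [(-0.16, 50, [-27.0, 33.0, -56.0, -147.0, -50.0, 90.0]), (-0.16, 55, [-30.0, 41.0, -60.0, -148.0, -64.0, 97.0]), (-0.14, 50, [-25.0, 32.0, -53.0, -147.0, -46.0, 87.0]), (-0.14, 55, [-28.0, 39.0, -57.0, -149.0, -60.0, 94.0])]
False [-2.00611603e-01  5.33496108e-05]
10.675
```

View pics/both2.png

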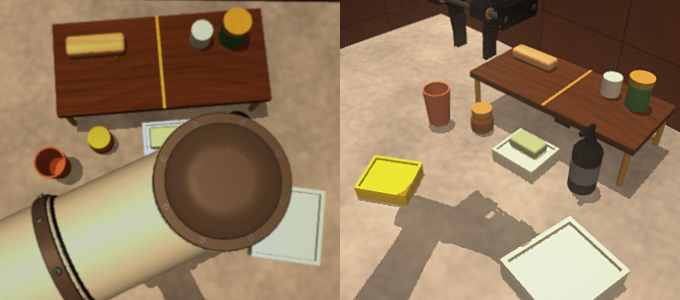

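The side view shows the dish in front of the lip with the soap still in place. I measure its rim corners from the side view, then swing the wrist while high and lower in small checked steps.

```bash
cat >> h.py <<'E'
def side_dish(c,near):
    hsv=cv2.cvtColor(c["color"],cv2.COLOR_BGR2HSV)
    m=((hsv[...,1]<75)&(hsv[...,2]>100))|((hsv[...,0]>22)&(hsv[...,0]<50)&(hsv[...,1]<170)&(hsv[...,2]>90)&(hsv[...,1]>60))
    b=blob(m,near); h=cv2.convexHull(b.reshape(-1,1,2)); return cv2.approxPolyDP(h,4,True)[:,0]
E
python3 - <<'E'
from h import *
c=camera("side"); 
p=side_dish(c,(287,182)); print(p.tolist()); print((toS(ray(c,p,.03))*1000).round().tolist())
v=c["color"].copy(); cv2.polylines(v,[p.reshape(-1,1,2)],True,(255,0,255),1); cv2.imwrite("pics/side3.png",cv2.resize(v[120:220,230:350],None,fx=5,fy=5,interpolation=cv2.INTER_NEAREST))
q=list(observe()["joint_positions"]); print(np.round(q,1))
tgt=ik(toW(-.19,0,.1),eul(52)); print(tgt)
movej([*q[:3],*tgt[3:]]); s=observe(); print("swung",toS(s["eef_pos"]),s["eef_pos"][2],s["time_s"])
E
```

```text
[[0, 88], [199, 44], [507, 198], [511, 381], [98, 383], [0, 262]]
[[-312.0, 942.0], [318.0, 697.0], [213.0, -401.0], [-190.0, -535.0], [-586.0, -85.0], [-593.0, 240.0]]
[  26.2    1.9  -11.9   -0.   -76.5 -110.4]
[ -21.92626768   10.22769983  -50.68315943 -130.30093495  -28.68651286
   61.93142207]
swung [-0.0907932   0.44085994] 0.5339660532933338 13.2667
```

View pics/side3.png

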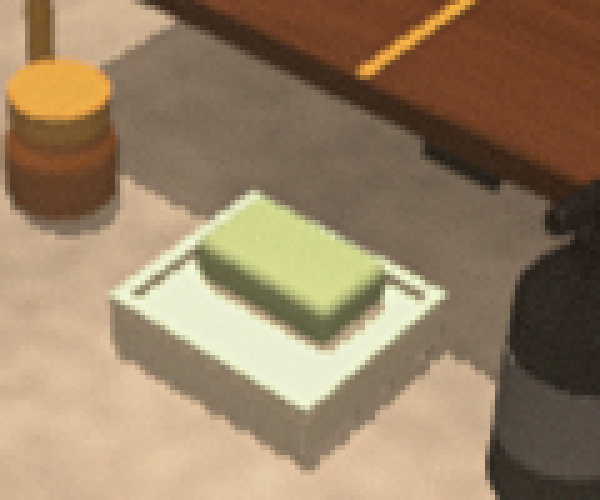

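The crop shows the dish's rim corners at crop pixels: left (112,295), far (253,192), right (445,294), near (308,407). My mask leaked into the counter, so I use these corners and a fresh top view, now that the arm is swung aside.

```bash
python3 - <<'E'
from h import *
c=camera("side")
p=np.array([(112,295),(253,192),(445,294),(308,407)])/5-.4+[230,120]
s=toS(ray(c,p,.03)); print((s*1000).round(1).tolist(),s.mean(0)); d=np.roll(s,-1,0)-s; print(np.hypot(*d.T),np.degrees(np.arctan2(d[:,1],d[:,0])))
t=camera("top"); cv2.imwrite("pics/top4.png",t["color"]); print(where(t,(268,165)))
h=cv2.cvtColor(t["color"],cv2.COLOR_BGR2HSV); print(toS(ray(t,(200,168),.06)))
E
```

```text
[[-107.5, 51.7], [-9.3, 52.3], [-9.4, -56.7], [-106.1, -56.1]] [-0.058055   -0.00220134]
[0.09827593 0.10907901 0.09668408 0.10788394] [  0.35325994 -90.06123371 179.6449276   90.78351868]
(array([-0.05875188, -0.00606364]), (101.6171646118164, 113.05430603027344), np.float64(-0.06388833478938406))
[[-0.04240811  0.14059733]]
```

View pics/top4.png

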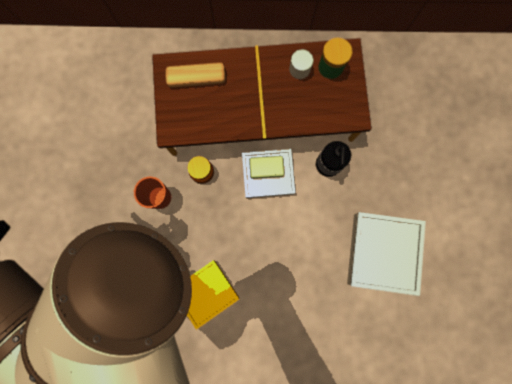

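Dish at shelf (−58, −4) mm and square to within 1°. The soap is in place and the neighbours are unmoved. Next I lower to the tilted pose.

```bash
python3 - <<'E'
from h import *
q=np.array(observe()["joint_positions"]); t=ik(toW(-.19,-.004,.1),eul(52)); print(np.round(q),np.round(t))
if t is not None and np.abs(t-q)[3:].max()<15:
    t=np.array(t); a=q.copy(); a[0]=t[0]; movej(a); s=observe(); print(toS(s["eef_pos"]),s["eef_pos"][2])
    for k in(.4,.7,1):
        movej(a+k*(t-a)); s=observe(); print(toS(s["eef_pos"]),s["eef_pos"][2])
        if s["eef_pos"][2]<.15 and toS(s["eef_pos"])[0]>-.14: print("abort"); break
print(s["time_s"],s["eef_rot"],eul(52))
for n in("top","side"): cv2.imwrite(f"pics/{n}5.png",camera(n)["color"])
cv2.imwrite("pics/both5.png",np.hstack([cv2.imread("pics/top5.png")[30:384,60:440],cv2.imread("pics/side5.png")[30:384,60:440]]))
for x,z in((-.16,.05),(-.16,.014),(-.1,.014),(.03,.014)): print(x,z,ik(toW(x,-.004,z),eul(52)))
E
```

```text
[  26.    2.  -12. -130.  -29.   62.] [ -22.   10.  -50. -129.  -28.   61.]
[ 0.0485412  -0.12842961] 0.5341989437825686
[-0.0074582  -0.09972165] 0.330157619203975
[-0.08522518 -0.05905697] 0.20116417550841637
[-0.18753939 -0.00512377] 0.1017095439110753
17.575 [-179.86322395   52.27363135 -174.17321229] [-180.           52.         -174.24366174]
-0.16 0.05 [ -25.80227073   25.5557123   -55.07871251 -143.74304869  -44.21525905
   82.98481653]
-0.16 0.014 [ -27.74168465   36.36364363  -58.67927994 -148.46371834  -56.25376321
   93.34479597]
-0.1 0.014 [ -21.33606264   33.67233373  -49.86612603 -150.24576197  -46.31447109
   85.93580437]
0.03 0.014 [ -13.01155776   35.35489377  -31.08405978 -149.92570952  -30.39283102
   75.2738647 ]
```

View pics/both5.png

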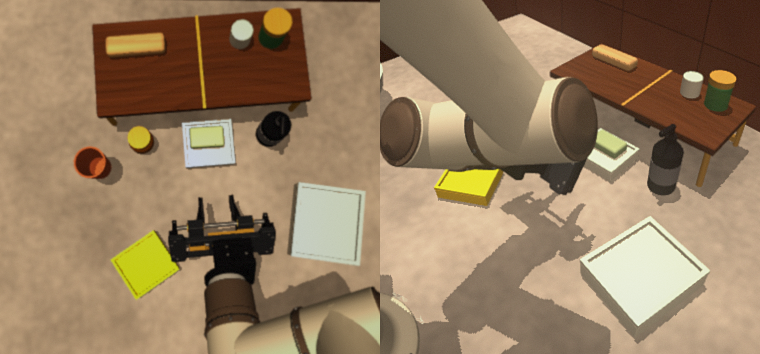

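The gripper is tilted behind the dish with clear gaps: dish rim centre at (208,143) in the left half, fingers at about (200–235,205). Lower, make contact, push to just short of the nearest buffer depth, then look.

```bash
python3 - <<'E'
from h import *
def st(l):
    s=observe(); print(l,round(s["time_s"],2),toS(s["eef_pos"]).round(4),round(s["eef_pos"][2],4),np.round(s["wrist_force"],2)); return toS(s["eef_pos"])
o=list(eul(52))
print(movel(toW(-.16,-.004,.05),.1,frame=o,f_stop=8)); st("a")
print(movel(toW(-.16,-.004,.014),.05,frame=o,f_stop=5)); st("b")
print(movel(toW(-.10,-.004,.014),.03,frame=o,f_stop=1.0)); c=st("contact")
end=c[0]+.083
for k in(.33,.66,1):
    if movel(toW(c[0]+k*(end-c[0]),-.004+.004*k,.014),.04,f_stop=6): st("HIT"); break
    st("push")
for n in("top","side"): cv2.imwrite(f"pics/{n}6.png",camera(n)["color"])
cv2.imwrite("pics/both6.png",np.hstack([cv2.imread("pics/top6.png")[30:384,60:440],cv2.imread("pics/side6.png")[30:384,100:480]]))
E
```

```text
False
a 18.41 [-0.1596 -0.0042] 0.0504 [-0.61  0.4   0.11]
False
b 19.27 [-0.1598 -0.0041] 0.0145 [-0.19 -0.54  0.  ]
True
contact 20.65 [-0.1149 -0.0038] 0.0137 [-0.09  0.44  0.51]
push 21.49 [-0.0871 -0.0028] 0.0143 [-0.08  0.32 -1.15]
push 22.32 [-0.0596 -0.0015] 0.0143 [-0.87 -0.32 -0.56]
push 23.18 [-0.0315 -0.0001] 0.0142 [-0.62  0.32 -0.11]
```

View pics/both6.png

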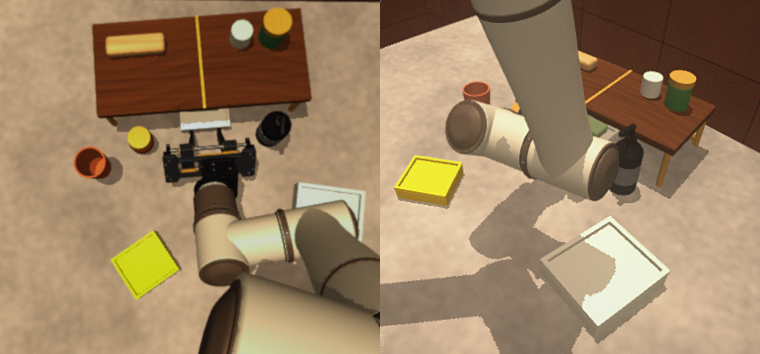

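The dish's rear is visible at about (205,118) in the left half, in line with the brass strip's foot at (204,106). The bottle and jar are clear of the gripper. I check the lateral offset numerically and then feel for the buffer slowly.

```bash
python3 - <<'E'
from h import *
def st(l):
    s=observe(); print(l,round(s["time_s"],2),toS(s["eef_pos"]).round(4),np.round(M.T@np.array(s["wrist_force"])[:2],2),round(s["wrist_force"][2],2)); return toS(s["eef_pos"])
b=dish(camera("top"),(265,148))[1]; print("rear px",b.min(0),b.max(0)); t=camera("top")
p=toS(ray(t,b,.03)); print("dish y range",p[:,1].min(),p[:,1].max(),"rear x",p[:,0].min())
c=st("start"); hit=movel(toW(.035,0,.014),.012,f_stop=4.0); print(hit); st("stop"); hold(.3); st("held")
E
```

```text
rear px [240 149] [290 160]
dish y range -0.05875643225868571 0.053549600604421634 rear x -0.025707763159434488
start 23.38 [-0.0316 -0.0002] [-1.04  0.21] -0.06
True
stop 24.25 [-0.0316  0.0002] [-1.06 -0.32] 0.14
held 24.55 [-0.0318  0.0003] [-0.6   0.43] -0.31
```

```bash
python3 - <<'E'
from h import *
def st(l):
    s=observe(); f=M.T@np.array(s["wrist_force"])[:2]; print(l,round(s["time_s"],2),toS(s["eef_pos"]).round(4),f.round(2),round(s["wrist_force"][2],2)); return toS(s["eef_pos"]),f
x=st("start")[0][0]
while x<-.012:
    x+=.003; h=movel(toW(x,0,.014),.015,f_stop=6); hold(.05); p,f=st(h)
    if f[0]<-3: break
E
```

```text
start 24.55 [-0.0318  0.0003] [-0.6   0.43] -0.31
False 24.97 [-0.0294  0.0002] [-2.2  -0.33] -1.73
False 25.37 [-0.0255 -0.    ] [-2.2   0.52] -1.39
False 25.77 [-0.0224 -0.0001] [-1.83 -0.13] -0.89
False 26.17 [-0.0195 -0.    ] [-1.78  0.23] 0.6
False 26.57 [-0.0167  0.    ] [-2.1   0.11] -0.43
False 26.97 [-0.0143  0.0002] [-5.56  0.68] 2.4
```

```bash
python3 - <<'E'
from h import *
def st(l):
    s=observe(); f=M.T@np.array(s["wrist_force"])[:2]; print(l,round(s["time_s"],2),toS(s["eef_pos"]).round(4),f.round(2),round(s["wrist_force"][2],2)); return toS(s["eef_pos"]),f
hold(.2); st("still")
for x in(-.0132,-.0122):
    movel(toW(x,0,.014),.01,f_stop=5); hold(.1); _,f=st("press")
    if f[0]<-6.8: break
cv2.imwrite("pics/top7.png",camera("top")["color"])
v=camera("top")["color"][100:230,160:380]; cv2.imwrite("pics/crop7.png",cv2.resize(v,None,fx=3.4,fy=3.4))
E
```

```text
still 27.17 [-0.0142  0.0002] [-5.82 -0.23] 1.79
press 27.52 [-0.0139  0.0002] [-6.39 -0.69] 3.31
press 27.87 [-0.0131  0.0003] [-7.18  0.24] 4.15
```

View pics/crop7.png

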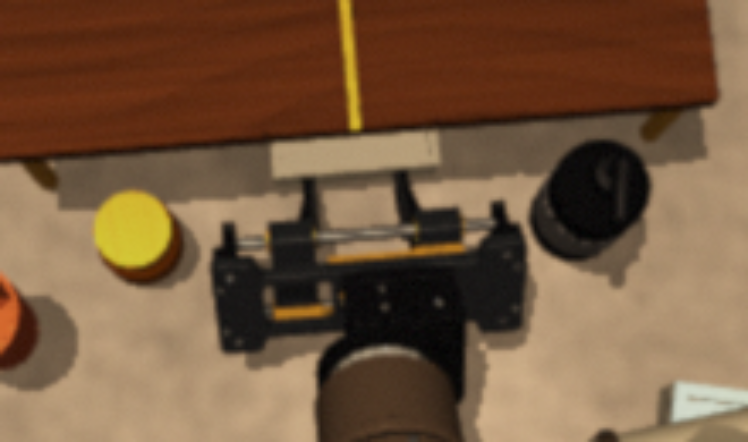

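The gripper is clear of the jar and bottle (crop pixels (138,235) and (590,200)). The dish is square and centred under the strip foot at (355,130). The force rises about 1.2 N/mm, so this is the buffer, pressed with about 5 N. Now I back off gently and check.

```bash
python3 - <<'E'
from h import *
movel(toW(-.03,0,.014),.012); movel(toW(-.13,0,.014),.08)
s=observe(); print(s["time_s"],toS(s["eef_pos"]),np.round(s["wrist_force"],2)); hold(.3)
t=camera("top"); b=dish(t,(262,146))[1]; p=toS(ray(t,b,.03)); print("dish y",p[:,1].min(),p[:,1].max(),"rear x",p[:,0].min())
r=p[p[:,0]<p[:,0].min()+.006]; print("rear edge yaw",np.degrees(np.polyfit(r[:,1],r[:,0],1)[0]))
a=t["color"][110:200,170:370]; c=camera("side")["color"][60:260,200:420]
cv2.imwrite("pics/fin.png",np.vstack([cv2.resize(a,(600,270)),cv2.resize(c,(600,330))]))
E
```

```text
31.0 [-0.12946143 -0.00019112] [ 0.36  0.28 -0.37]
dish y -0.13041164864705548 -0.08150560278550521 rear x 0.17259495776499545
rear edge yaw 3.0057943815812975
```

View pics/fin.png

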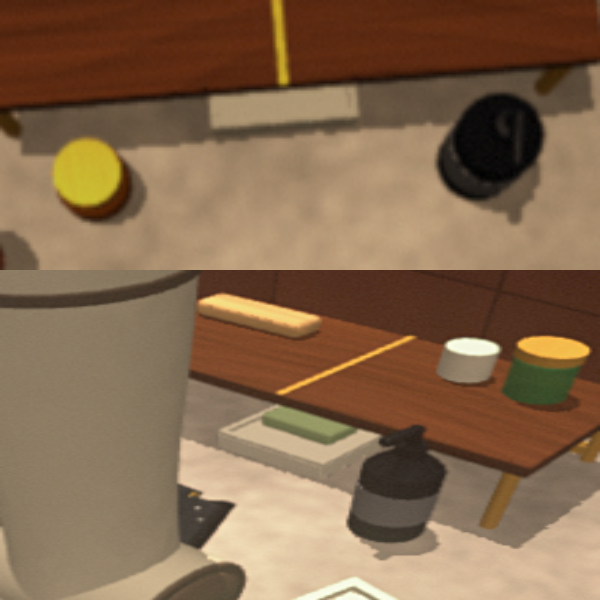

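The dish is square, centred under the strip and in with its soap. The neighbours stand where they were and the gripper is clear. Handing in.

```bash
python3 -c "
from bench import *
hold(.5);print(sign_off(),observe()['time_s'])"
```

```text
the job is handed in; nothing more can be done
the job is handed in; nothing more can be done
```

I handed the job in at about 32 s: the dish, soap still on it, is centred and square under the shelf. I had pressed it about 5 N into the buffer before backing off, and friction should hold it there, though I couldn't measure the remaining force. The bottle, tumbler and jar were not disturbed. No verdict came back.

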